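# Press an infrared pellet in the locking-plier hand press

## Task

Press the pellet: set the little steel die block upright in the nest of the plier press, its brass plugs facing the two jaws, and let go of it. Squeeze the blue handles together until they snap over centre and stay shut by themselves, with no more force than that takes (never above 40 N on a handle or 35 N on the red lever), and leave the die clamped like that, hands off, for two seconds. Then pull the red release lever in towards the blue handle beside it so that the press springs fully open again, and leave the die standing in its nest; do not disturb the vial, the mortar or the flask.

Things in the scene. Friction and masses are not known exactly. Their poses are not given: they have to be found in the camera images.
- press: locking-plier pellet press, 260 mm long, on a white cast base screwed to the bench. Origin on the bench under the nest; z up; x points away from the handles, along the pliers; y points to the fixed jaw. The pliers work in the level plane z = 62 mm. Fixed parts: base (to z 14), pedestal and nest, fixed jaw at +y, fixed handle towards -x. Jaw pivot at x -56, y +4; its hub is 20 wide
- nest (a point): centre of the nest floor, 46 mm above the bench; axes as the press. The floor is 30 mm in y and 32 mm in x between two lips at x = +-16 (die play 2 mm each side), 6 mm high, then flared outward to +-23 at 10 mm. Fixed anvil face at y = +16; the ram comes from -y, its tip at y = -22 when open, so the die fits with its centre from y = -7 to +1. Next obstacle beyond the lips: the hub, at x = -46
- ram_tip (a point): tip of the sprung brass-nosed ram on the moving jaw (round, 16 mm across, 62 mm above the bench). It faces +y of the press and meets the die when the handles are squeezed, pushing it against the fixed anvil; it holds the die with some 35 to 75 N when locked
- ram: the sprung ram on the moving jaw that presses on the die; see ram_tip
- die_center (a point): centre of the die, a loose steel block 28 (x) x 24 (y) x 32 (z) mm with a blue band near its top and a brass plug 14 mm across standing 3 mm out of each y face (30 mm over the plugs), 0.11 to 0.23 kg. It stands upright on the bench, centre 16 mm up. In the nest its y axis lies along the press's y, either way round
- die: the die block; origin at the centre of its underside, axes as die_center
- fixed_handle (a point): point on the centre line of the fixed handle, 62 mm up, at press x = -130 mm; the handle is 16 mm wide, 20 mm tall (z 52 to 72) and slants 0.18 rad (y falls towards the tail). It ends at x = -160, its dark adjusting knob at x = -188
- handle_grip (a point): point on the centre line of the moving (-y side) handle, 13 mm wide, 20 mm tall, z 62; where to squeeze, opposite fixed_handle. Open it is 44 to 47 mm from fixed_handle; when locked the two handles run parallel here. Squeezing takes a force that rises to 10 to 23 N here (hidden screw setting), fades and reverses as it snaps over centre after some 20 to 26 mm, then meets a hard stop 2 to 3 mm on
- handle: moving blue handle, carries the release lever; its origin is its pivot on the jaw (locked: press x -66, y -24 mm). Open, it stands turned 0.39 to 0.49 rad counter-clockwise (from above) from the press; locked, about 0. A weak spring (5 N) holds it open
- handle_tail (a point): point on the centre line of the moving handle near its tail, beside release_tab; here the handle is 10 mm wide and 20 mm tall. It is 74 mm behind handle_grip along the handle
- release_tab (a point): middle of the red end of the release lever, a tab 36 mm long, 5 mm thick, 17 mm tall, z 62, lying on the inner (fixed handle) side of the moving handle, 16 mm from handle_tail, 9 mm of air between, 24 mm over both. Locked, it is at press x = -204, 16 mm clear of the fixed handle's knob. Pull or pinch it towards the handle (-y of the press): 5 to 22 N
- release (a joint): turn of the red release lever on the moving handle: 0 at rest (sprung back), 0.15 rad pulled home against the handle; the lock lets go between 0.05 and 0.1
- vial: bystander: clear sample vial with a yellow cap, 26 mm across, 55 mm tall; origin at its foot
- mortar: bystander: small white mortar bowl, 64 mm across, 35 mm tall; origin at its foot
- flask: bystander: clear bottle with white cap, 60 mm across, 130 mm tall; origin at its foot

How it is judged (in metres and radians):
On the way, in this order (a step that is already met when the one before it is completed fails the run):
1. the die stands upright in the nest, let go, jaws still open (z of die_center in the frame of nest between 0.013 and 0.019 m and x of die_center in the frame of nest between -0.005 and 0.005 m and y of die_center in the frame of nest between -0.007 and 0.007 m and angle between die_center's own z axis and vertical below 0.1 rad and angle between the x axis of die_center and the x axis of nest, either way round below 0.2 rad and contact force between the fingers and die below 0.2 N and contact force between ram and die below 0.5 N), for 0.2 s.
2. the handles are locked over centre: the ram holds the die with more than 20 N while the robot touches neither the handles nor the lever, for 2 s (contact force between ram and die above 20 N and contact force between the fingers and handle below 0.2 N and contact force between the fingers and press below 0.2 N and contact force between the fingers and release below 0.2 N and z of die_center in the frame of nest between 0.013 and 0.019 m and x of die_center in the frame of nest between -0.005 and 0.005 m and y of die_center in the frame of nest between -0.007 and 0.007 m and angle between die_center's own z axis and vertical below 0.1 rad and angle between the x axis of die_center and the x axis of nest, either way round below 0.2 rad), for 2 s.
3. the release lever is pulled (past 0.03 rad) while the die is still clamped (value of joint release above 0.03 rad and contact force between ram and die above 8 N).
At the end, for the whole second after the job is handed in: The die stands at rest upright in the nest (within 5 mm along and 7 mm across, turned less than 0.2 rad), the ram is off it, the moving handle is back at its open place (within 6 mm), the release lever is back at rest (below 0.03 rad) and the robot touches nothing (z of die_center in the frame of nest between 0.013 and 0.019 m and x of die_center in the frame of nest between -0.005 and 0.005 m and y of die_center in the frame of nest between -0.007 and 0.007 m and angle between die_center's own z axis and vertical below 0.1 rad and angle between the x axis of die_center and the x axis of nest, either way round below 0.2 rad and contact force between ram and die below 0.5 N and distance of handle_grip from where it was at the start of the episode below 0.006 m and value of joint release below 0.03 rad and linear speed of die below 0.01 m/s).
It fails at once if the moving handle is squeezed or struck with more than 40 N (off the lever), or the whole press, both handles together, with more than 80 N ((contact force between the fingers and handle above 40 N and contact force between the fingers and release below 0.5 N) or contact force between the fingers and press above 80 N).
It fails at once if the release lever is pulled with more than 35 N (contact force between the fingers and release above 35 N).
It fails at once if a bystander (vial, mortar, flask) is moved more than 25 mm or tipped (distance of any of vial, mortar, flask from where it was at the start of the episode above 0.025 m or angle between any of vial, mortar, flask's own z axis and vertical above 0.4 rad).
It also fails if it takes over 72 s, if anything falls off the work surface, if the arm or the gripper's body presses on something with over 40 N, if the wrist force passes 120 N, or if a joint passes its speed limit or range.

## Robot

A 6-joint arm with a two-finger parallel gripper is mounted at the origin on the work surface. World frame = base frame: x ahead of the robot, y to its left, z up, the work surface at z = 0. Lengths are in m, angles in degrees, forces in N, time in s.
With the tool pointing down it reaches from about 0.3 to 0.75 m from the base axis. Payload 8.5 kg.
Tool frame: the origin (TCP) lies midway between the tips of the shut fingers; the grasp point (between the pads) lies 19 mm behind it (env.hold_point_z is the distance from the TCP to the grasp point, in m); z points along the fingers, y is the line along which they close (so a half turn about z gives the same grasp; the last joint's range is limited). The gripper opens to 85 mm and grips with 20 to 120 N. Pads are 22 mm wide; open, the fingers measure 114 mm over their backs; the gripper's body (76 mm by 85 mm) begins 54 mm behind the grasp point. The pads swing forward as they close: fully open they stand 13 mm farther back than shut.
Start: joints at [-12.336, 21.807, 74.336, -0, 83.858, -12.336], TCP at [0.55, 0, 0.231] pointing down, gripper open.
Joint ranges: [-178.18, 178.18], [-50.72, 133.34], [12.68, 142.11], [-81.47, 261.47], [9.98, 163.14], [-165.26, 165.26]. Speed limits (degrees/s): [136.94, 136.94, 180, 180, 180, 180].

## Interface

Orientations are given as a 3x3 rotation matrix whose columns are the frame's x, y, z axes.
In Python, from rig import observe, get_image, camera_info, env gives the robot as it stands.
- The arm moves only by the tool drive_tool, never from a script. Its arguments are lists of equal length, an entry for each row: "offset": the shift along the tool's x, y, z in units of 40 mm (1.0 is 40 mm), a list of three; "turn": the turn, a rotation vector about the tool's x, y, z in units of 6 degrees (1.0 is 6 degrees), a list of three; "hand": the opening, from 0 (shut) to 1 (fully open). A call has exactly 10 rows; each row shifts and turns the commanded pose from where the row before left it, along the tool's axes as they then stand; what a row does not reach is not made up. A row lasts 1/8 s, in which the tool goes at most 62.5 mm and 10.7 degrees, less where a joint would pass 70% of its speed; a pose out of reach is approached as far as the arm can. A call is refused whole if a number of a shift passes 1 or a number of a turn 1, either way. A call with a gripper value outside its range is refused whole. The fingers move at their own pace and stop on an object; "newtons" is the grip in N (left out, the last holds). Time passes only in rows, so rows that do not move let the fingers close, or fill a call up. It gives the time, the measured TCP pose, the force, the opening and the grip force at its end, in the units of the state.
- observe(): the state, without advancing time (a new reading comes with each control period).
- get_image(name): name is "scene" or "side" or "wrist"; returns the picture (480x640x3 uint8, blue, green, red); there is no depth.
- camera_info(name): a dict with "fx", "fy", "cx", "cy" (pixels), "world_to_cam" (4x4, takes a point from world to camera coordinates). Camera axes: x right, y down, z forward; pixel columns grow to the right and rows downward; lengths in m; the calibration is good to about 2 mm. A picture is of the moment at which its call begins: read the wrist's pose just before it. camera_info takes no time and is no camera call; for the wrist camera it gives the pose at the moment of the call.
- env.close_job(): hands the job in; it is judged then, once.
The state is a dict: "time_s": time; "q": joint angles; "qvel": joint speeds; "joint_efforts": joint torques, N m; "position": TCP position; "tool_rot": TCP orientation; "ft_force": force on the tool from outside, world axes, zero at the start; "wrist_torque": the same for the moment, N m; "grip_width": finger opening in m; "gripper_force": force on a finger pad.
Only numpy, scipy, OpenCV 4.12 (cv2) and the standard library are available. Lean on these libraries where they do the work, as an engineer would, in place of code of your own. Each camera call takes 0.05 s, during which the arm holds its last target. There are 200 camera calls.

## Working session

There is one attempt and no reset: what is moved stays moved. The work goes in short steps, Python scripts to look and compute and a tool call to move; the robot and the scene stay as the last step left them, time stands still between calls to the robot, and variables do not carry over. Pictures are saved under pics/ and viewed, at most 10 in all, crops included, and the job is handed in when it is done.

Besides the shell and the picture viewer there is one more tool, called after "Request:" as name(argument=value, ...) on one line, values as JSON. drive_tool: Moves the arm, as the interface text tells. Its arguments: {"type":"object","properties":{"offset":{"type":"array"},"turn":{"type":"array"},"hand":{"type":"array"},"newtons":{"type":"number"}},"required":["offset","turn","hand"]}

```bash
ls; mkdir -p pics
cat > h.py <<'E'
import numpy as np, cv2
from rig import observe, get_image, camera_info, env
def ray(ci,u,v):
    T=np.array(ci["world_to_cam"]);R=T[:3,:3];t=T[:3,3]
    d=R.T@np.array([(u-ci["cx"])/ci["fx"],(v-ci["cy"])/ci["fy"],1.]);return -R.T@t,d
def onz(ci,u,v,z):
    o,d=ray(ci,u,v);return o+d*(z-o[2])/d[2]
def proj(ci,p):
    T=np.array(ci["world_to_cam"]);c=T[:3,:3]@np.asarray(p)+T[:3,3]
    return np.array([ci["fx"]*c[0]/c[2]+ci["cx"],ci["fy"]*c[1]/c[2]+ci["cy"]])
E
python3 - <<'E'
from h import *
print(observe())
for n in("scene","side","wrist"):
    ci=camera_info(n); im=get_image(n); cv2.imwrite(f"pics/{n}0.png",im)
    o,d=ray(ci,320,240); print(n,ci["fx"],o.round(3),d.round(3))
E
```

```text
pics
{'time_s': 0.0, 'q': array([-1.23347582e+01,  2.18437049e+01,  7.43856417e+01, -9.80681484e-04,
        8.38571065e+01, -1.23359341e+01]), 'qvel': array([ 0.16772475, -0.0362174 , -0.01020246, -0.08831038, -0.03964331,
       -0.02588067]), 'joint_efforts': array([-1.00240642e-03, -4.48466885e+01, -2.31285810e+01, -2.87182611e-04,
        4.73836102e-03,  1.77242771e-05]), 'position': array([5.49709411e-01, 6.65434839e-05, 2.30681103e-01]), 'tool_rot': array([[-2.21420357e-05,  9.99998908e-01, -1.47769480e-03],
       [ 9.99999953e-01,  2.25938037e-05,  3.05708786e-04],
       [ 3.05741838e-04, -1.47768796e-03, -9.99998861e-01]]), 'ft_force': array([ 0.41805653, -0.1770924 , -0.92969579]), 'wrist_torque': array([-0.01131164, -0.04794948,  0.03064258]), 'gripper_force': 0.0, 'grip_width': 0.08575182788294708}
scene 510.59928155214766 [0.984 0.544 0.779] [-0.436 -0.579 -0.689]
side 569.0211608507065 [ 0.089 -0.978  0.745] [ 0.359  0.756 -0.548]
wrist 421.42936825703083 [0.55  0.076 0.374] [ 0.008 -0.281 -0.96 ]
```

View pics/scene0.png

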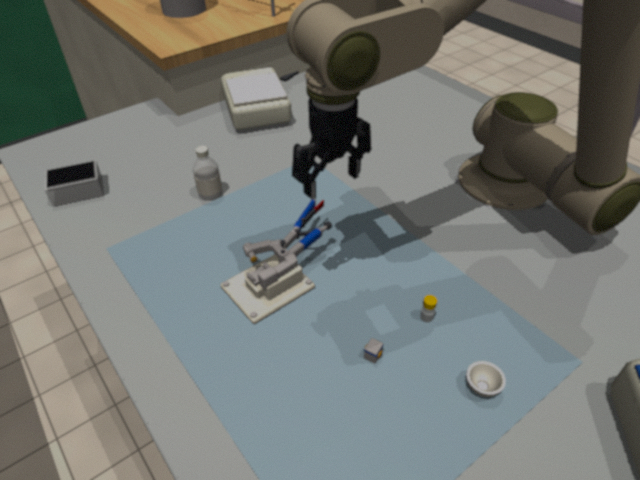

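View pics/side0.png

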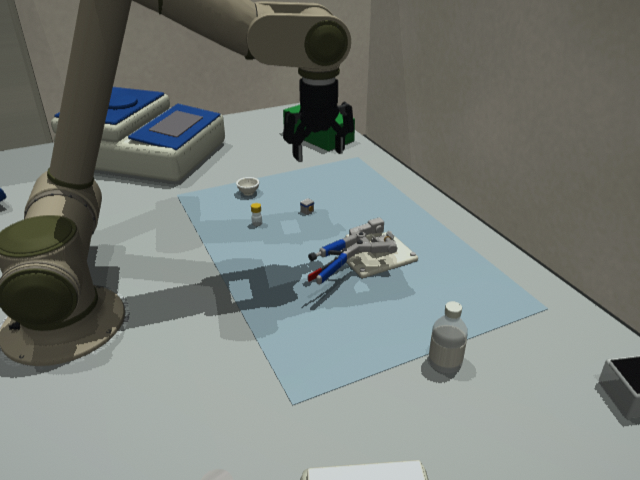

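The scene view shows the die near (373,351), the press base near (268,288), handle tails near (320,208)–(328,225), the vial at (429,307), the mortar at (485,380) and the flask at (207,175). The side view agrees, with the die at (307,207) and the press at (370,250).

Run:
```python
from h import *
s=camera_info("scene");d=camera_info("side");w=camera_info("wrist")
for n,u,v,z in [("die",373,351,.016),("nest",275,270,.06),("red",320,206,.062),("knob",328,225,.062),("vial",429,300,.05),("mortar",485,372,.035),("flask",209,195,.0),("base1",222,287,.014),("base2",257,319,.014),("base3",314,286,.014)]:
    print(n,onz(s,u,v,z).round(3))
for n,u,v,z in [("die",307,207,.016),("red",314,275,.062),("knob",312,257,.062),("vial",256,208,.055),("basecorner",417,260,.014),("flask",447,368,.0)]:
    print("side",n,onz(d,u,v,z).round(3))
for n in("scene","side"):
    ci=camera_info(n)
    print(n,[proj(ci,p).round() for p in ([.6,.2,0],[.6,0,0],[.6,-.15,0])])
print(w["world_to_cam"])
```

```text
die [0.601 0.186 0.016]
nest [ 0.649 -0.047  0.06 ]
red [ 0.465 -0.144  0.062]
knob [ 0.489 -0.084  0.062]
vial [0.462 0.182 0.05 ]
mortar [0.491 0.34  0.035]
flask [ 0.608 -0.405  0.   ]
base1 [ 0.737 -0.111  0.014]
base2 [ 0.724 -0.001  0.014]
base3 [ 0.59  -0.001  0.014]
side die [0.603 0.183 0.016]
side red [ 0.47  -0.145  0.062]
side knob [ 0.493 -0.086  0.062]
side vial [0.462 0.17  0.055]
side basecorner [ 0.727 -0.137  0.014]
side flask [ 0.6   -0.423  0.   ]
scene [array([378., 361.]), array([310., 293.]), array([269., 251.])]
side [array([303., 210.]), array([338., 248.]), array([370., 284.])]
[[ 9.99998163e-01  1.53494956e-03 -1.14774649e-03 -5.49230079e-01]
 [ 1.80470484e-03 -9.55733750e-01  2.94227366e-01 -3.86129240e-02]
 [-6.45315889e-04 -2.94228897e-01 -9.55734764e-01  3.80279498e-01]
 [ 0.00000000e+00  0.00000000e+00  0.00000000e+00  1.00000000e+00]]
```

View pics/wrist0.png

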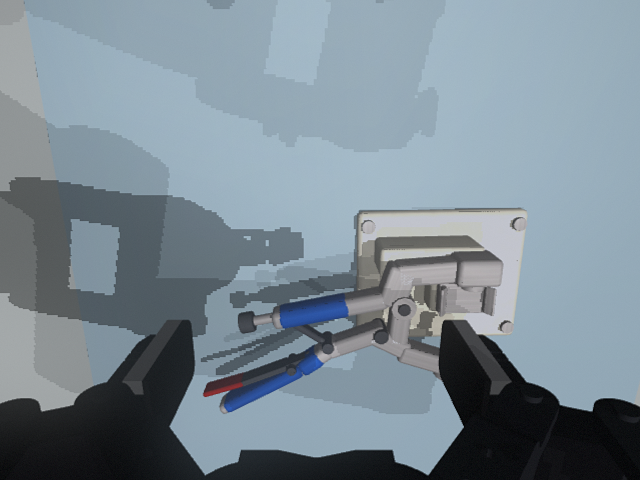

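The wrist view looks straight down on the press. Base corners are at about (360,210) and (525,208), the hub at (403,310), the nest near (468,298), the knob at (247,322) and the red tab at (222,386). Next I'll work out the press frame from this picture.

Run:
```python
from h import *
w=camera_info("wrist"); im=cv2.imread("pics/wrist0.png")
P={}
for n,u,v,z in [("bTL",359,210,.014),("bTR",526,208,.014),("bBR",516,334,.014),("boltTL",368,227,.016),("boltTR",518,224,.016),("boltBR",505,327,.016),("hub",403,310,.08),("knob",247,322,.062),("anvilblock",480,268,.075),("pivot2",381,336,.075)]:
    P[n]=onz(w,u,v,z); print(n,(P[n]*1e3).round(1))
for a,b in (("bTL","bTR"),("boltTL","boltTR"),("bBR","bTR"),("boltBR","boltTR")):
    e=P[b]-P[a]; print(a,b,np.degrees(np.arctan2(e[1],e[0])).round(2),np.hypot(*e[:2]).round(4))
hsv=cv2.cvtColor(im,cv2.COLOR_BGR2HSV)
for nm,m in (("blue",(hsv[...,0]>108)&(hsv[...,0]<130)&(hsv[...,1]>170)&(hsv[...,2]>60)),("red",((hsv[...,0]<6)|(hsv[...,0]>174))&(hsv[...,1]>150)&(hsv[...,2]>60))):
    cs,_=cv2.findContours(m.astype(np.uint8),0,2)
    for c in cs:
        if cv2.contourArea(c)>40:
            r=cv2.minAreaRect(c);b=cv2.boxPoints(r)
            print(nm,[(onz(w,*p,.072)[:2]*1e3).round(1) for p in b])
c=cv2.resize(im[190:420,190:540],None,fx=2.2,fy=2.2,interpolation=cv2.INTER_CUBIC); cv2.imwrite("pics/c1.png",c)
```

```text
bTL [586.5  -2.5  14. ]
bTR [ 7.317e+02 -4.000e-01  1.400e+01]
bBR [ 740.3 -123.    14. ]
boltTL [594.7 -17.2  16. ]
boltTR [725.8 -14.3  16. ]
boltBR [ 727.8 -114.5   16. ]
hub [615.9 -66.2  80. ]
knob [492.6 -86.   62. ]
anvilblock [673.  -33.7  75. ]
pivot2 [601.  -91.3  75. ]
bTL bTR 0.8 0.1452
boltTL boltTR 1.29 0.1312
bBR bTR 94.01 0.1229
boltBR boltTR 91.14 0.1003
blue [array([ 471. , -158.6]), array([ 549.8, -108.9]), array([ 555.2, -119.9]), array([ 475.8, -170.6])]
blue [array([519.7, -71.8]), array([571.8, -61.3]), array([574.5, -75.4]), array([521.7, -86.1])]
red [array([ 454.7, -147. ]), array([ 486.5, -136.7]), array([ 487.1, -140. ]), array([ 455.2, -150.4])]
```

View pics/c1.png

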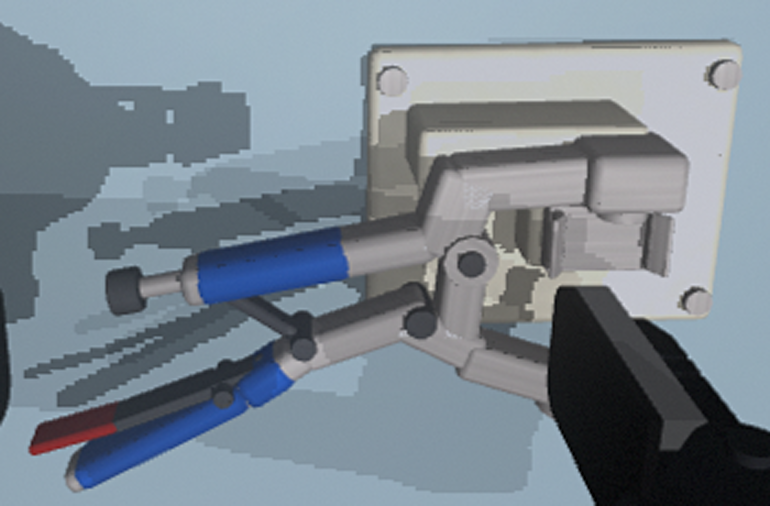

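Request:
drive_tool(offset=[[0.8,0.2,0],[0.8,0.2,0],[0.8,0.2,0],[0.8,0.2,0],[0.6,0.2,0],[0,0.2,0],[0,0,0],[0,0,0],[0,0,0],[0,0,0]], turn=[[0,0,0],[0,0,0],[0,0,0],[0,0,0],[0,0,0],[0,0,0],[0,0,0],[0,0,0],[0,0,0],[0,0,0]], hand=[1,1,1,1,1,1,1,1,1,1])

```text
time_s: 1.4
position: [0.5979, 0.1517, 0.2315]
tool_rot: [[0.0, 1.0, 0.0], [1.0, -0.0, -0.0], [-0.0, 0.0, -1.0]]
ft_force: [0.6, -0.1, -0.1]
grip_width: 0.0853
gripper_force: 0.0
```

The crop shows the press clearly: hub at (470,262), nest at about (600,240) with lips at 552 and 655, and the anvil boss at (622,215). The press yaw is about +1.1° and the nest is near (0.672, -0.069). Now the die.

Run:
```python
from h import *
w=camera_info("wrist"); im=get_image("wrist"); cv2.imwrite("pics/w1.png",im)
u,v=proj(w,[.602,.185,.016]).astype(int); print(u,v)
c=cv2.resize(im[max(v-50,0):v+50,u-65:u+65],None,fx=6,fy=6,interpolation=cv2.INTER_CUBIC); cv2.imwrite("pics/c2.png",c); print(u-65,max(v-50,0))
```

```text
321 168
256 118
```

View pics/c2.png

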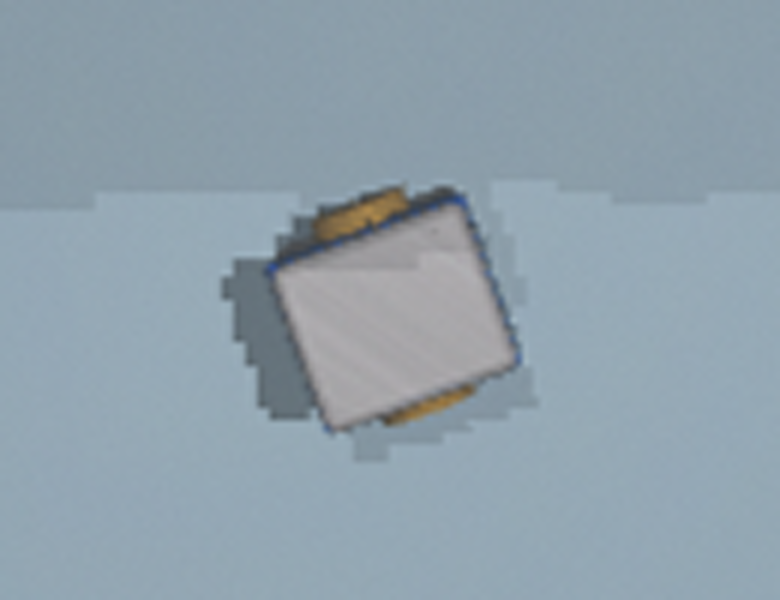

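The die top has corners at crop (272,270), (460,200), (518,360) and (330,430), with the brass plugs on its upper and lower sides.

Run:
```python
from h import *
w=camera_info("wrist")
C=np.array([onz(w,256+a/6,118+b/6,.032) for a,b in ((272,270),(460,200),(518,360),(330,430))])
print((C*1e3).round(1),(C.mean(0)*1e3).round(1))
for i in range(4):
    e=C[(i+1)%4]-C[i];print(np.degrees(np.arctan2(e[1],e[0])).round(1),np.hypot(*e[:2]).round(4))
s=observe();print(s["position"],C.mean(0)-s["position"])
```

```text
[[585.6 191.4  32. ]
 [610.7 200.6  32. ]
 [618.8 179.4  32. ]
 [593.3 169.9  32. ]] [602.1 185.3  32. ]
20.2 0.0267
-69.0 0.0227
-159.4 0.0272
109.7 0.0228
[0.59793497 0.15175545 0.23146071] [ 0.0041641   0.03354422 -0.19946071]
```

Request:
drive_tool(offset=[[0.84,0.1,0],[0,0,0.5],[0,0,0.5],[0,0,0.6],[0,0,0.8],[0,0,0.8],[0,0,0.8],[0,0,0.7],[0,0,0.5],[0,0,0.26]], turn=[[0,0,-0.85],[0,0,-0.85],[0,0,-0.85],[0,0,-0.85],[0,0,0],[0,0,0],[0,0,0],[0,0,0],[0,0,0],[0,0,0]], hand=[1,1,1,1,1,1,1,1,1,1])

```text
time_s: 2.7
position: [0.6017, 0.1855, 0.012]
tool_rot: [[-0.349, 0.937, -0.001], [0.937, 0.349, -0.0], [0.0, -0.001, -1.0]]
ft_force: [0.6, -0.6, -0.6]
grip_width: 0.0854
gripper_force: 0.0
```

Request:
drive_tool(offset=[[0,0,0],[0,0,0],[0,0,0],[0,0,0],[0,0,0],[0,0,0],[0,0,0],[0,0,0],[0,0,0],[0,0,0]], turn=[[0,0,0],[0,0,0],[0,0,0],[0,0,0],[0,0,0],[0,0,0],[0,0,0],[0,0,0],[0,0,0],[0,0,0]], hand=[0.8,0.6,0.4,0.2,0.2,0.2,0.2,0.2,0.2,0.2], newtons=40)

```text
time_s: 3.95
position: [0.6024, 0.1857, 0.0138]
tool_rot: [[-0.349, 0.937, 0.001], [0.937, 0.349, 0.0], [-0.0, 0.001, -1.0]]
ft_force: [-1.5, 0.3, 6.4]
grip_width: 0.0268
gripper_force: 40.5
```

Request:
drive_tool(offset=[[0,0,-0.5],[0,0,-0.8],[0,0,-0.8],[0,0,-0.8],[0,0,-0.8],[-0.6,0,-0.8],[-0.7,0.2,-0.25],[-0.8,0.2,0],[-0.8,0.2,0],[-0.8,0.2,0]], turn=[[0,0,0],[0,0,0.8],[0,0,0.8],[0,0,0.8],[0,0,0.8],[0,0,0],[0,0,0],[0,0,0],[0,0,0],[0,0,0]], hand=[0.2,0.2,0.2,0.2,0.2,0.2,0.2,0.2,0.2,0.2])

```text
time_s: 5.2
position: [0.637, 0.0373, 0.2025]
tool_rot: [[-0.021, 1.0, -0.001], [1.0, 0.021, 0.0], [0.0, -0.001, -1.0]]
ft_force: [0.6, -0.2, -2.2]
grip_width: 0.0274
gripper_force: 39.8
```

Request:
drive_tool(offset=[[-0.8,0.2,0],[-0.8,0.2,0],[-0.8,0.2,0],[-0.7,0.2,0],[-0.4,0,0],[-0.3,0,0],[-0.1,0,0],[0,0,0],[0,0,0],[0,0,0]], turn=[[0,0,0],[0,0,0],[0,0,0],[0,0,0],[0,0,0],[0,0,0],[0,0,0],[0,0,0],[0,0,0],[0,0,0]], hand=[0.2,0.2,0.2,0.2,0.2,0.2,0.2,0.2,0.2,0.2])

```text
time_s: 6.45
position: [0.6723, -0.1164, 0.203]
tool_rot: [[-0.022, 1.0, 0.0], [1.0, 0.022, 0.0], [0.0, 0.0, -1.0]]
ft_force: [1.1, 0.4, -0.9]
grip_width: 0.0266
gripper_force: 39.8
```

Run:
```python
from h import *
s=observe();print(s["position"],s["ft_force"],s["grip_width"])
w=camera_info("wrist"); im=get_image("wrist"); cv2.imwrite("pics/w2.png",im)
print(proj(w,[.672,-.069,.046]))
```

```text
[ 0.67232424 -0.11643837  0.20302311] [ 1.11194244  0.39155302 -0.89034475] 0.026580414167154082
[317.69727628 158.19973381]
```

View pics/w2.png

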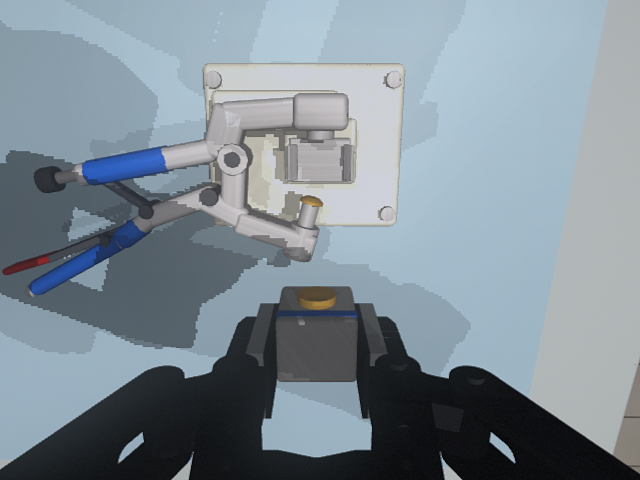

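The wrist view shows the die held upright with the blue band and brass plug at (317,297). The nest lips are at columns ~287 and ~354 around row 160, the ram tip is at (312,203), the hub at (232,160), and the bolts at (213,79), (394,79) and (387,214).

Run:
```python
from h import *
im=cv2.imread("pics/w2.png"); w=camera_info("wrist")
c=cv2.resize(im[85:225,270:370],None,fx=4.2,fy=4.2,interpolation=cv2.INTER_CUBIC)
d=cv2.resize(im[60:100,200:410],None,fx=2,fy=2)
cv2.imwrite("pics/c3.png",c)
for n,u,v,z in [("bTL",213,79,.018),("bTR",394,79,.018),("bBR",387,214,.018),("hub",232,160,.08),("hub75",232,160,.075),("ram",312,203,.062),("knob",47,179,.062)]:
    print(n,(onz(w,u,v,z)*1e3).round(1))
```

```text
bTL [594.7 -16.9  18. ]
bTR [726.2 -13.9  18. ]
bBR [ 728.4 -114.2   18. ]
hub [618.5 -68.2  80. ]
hub75 [617.6 -68.7  75. ]
ram [668.7 -97.8  62. ]
knob [490.1 -85.6  62. ]
```

View pics/c3.png

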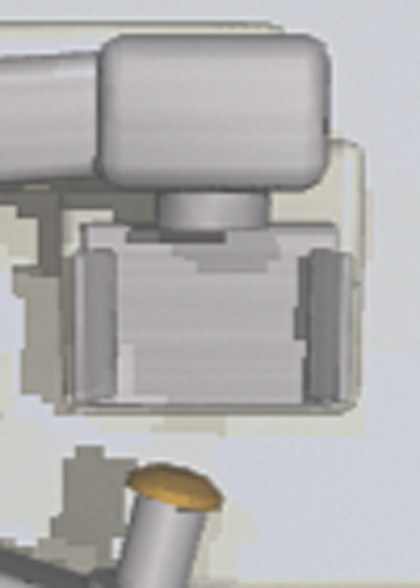

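The crop shows the left lip spanning columns 77–117, the right lip 310–352, the floor's front edge at row 402, and the anvil boss centred at column 214 with its face at about row 228. The ram tip centre is at (175,487).

Run:
```python
from h import *
w=camera_info("wrist")
f=lambda n,a,b,z:print(n,(onz(w,270+a/4.2,85+b/4.2,z)*1e3).round(1))
f("lipL top outer back",77,250,.056);f("lipR top outer back",352,250,.056)
f("lipL top outer front",77,400,.056);f("lipR top outer front",352,400,.056)
f("lipL in floor",117,330,.046);f("lipR in floor",310,330,.046)
f("floor front",213,402,.046);f("anvil face",214,228,.066);f("ramtip",175,487,.062)
R=observe();print(R["position"])
# held die: plug & top band
for u,v,z in ((277,313,.2213),(357,313,.2213)):print((onz(w,u,v,z)*1e3).round(1))
```

```text
lipL top outer back [652.  -59.6  56. ]
lipR top outer back [696.  -58.6  56. ]
lipL top outer front [652.1 -83.5  56. ]
lipR top outer front [697.1 -82.5  56. ]
lipL in floor [658.1 -73.1  46. ]
lipR in floor [690.5 -72.4  46. ]
floor front [674.5 -84.8  46. ]
anvil face [673.7 -55.2  66. ]
ramtip [668.5 -96.4  62. ]
[ 0.67234017 -0.11654345  0.20300751]
[ 658.9 -102.5  221.3]
[ 685.  -101.9  221.3]
```

Request:
drive_tool(offset=[[0.6,0.07,0],[0.47,0,0],[0,0,0.4],[0,0,0.7],[0,0,0.7],[0,0,0.6],[0,0,0.4],[0,0,0.3],[0,0,0.1],[0,0,0]], turn=[[0,0,0],[0,0,0],[0,0,0],[0,0,0],[0,0,0],[0,0,0],[0,0,0],[0,0,0],[0,0,0],[0,0,0]], hand=[0.2,0.2,0.2,0.2,0.2,0.2,0.2,0.2,0.2,0.2])

```text
time_s: 7.75
position: [0.6744, -0.0742, 0.0753]
tool_rot: [[-0.021, 1.0, 0.001], [1.0, 0.021, -0.0], [-0.0, 0.001, -1.0]]
ft_force: [0.3, 1.7, -0.9]
grip_width: 0.0273
gripper_force: 39.8
```

Run:
```python
from h import *
s=observe();print(s["position"],s["ft_force"],s["grip_width"])
im=get_image("wrist"); cv2.imwrite("pics/w3.png",im)
```

```text
[ 0.67442582 -0.07420602  0.0752504 ] [ 0.33682038  1.70237801 -0.88338285] 0.027293960530625598
```

View pics/w3.png

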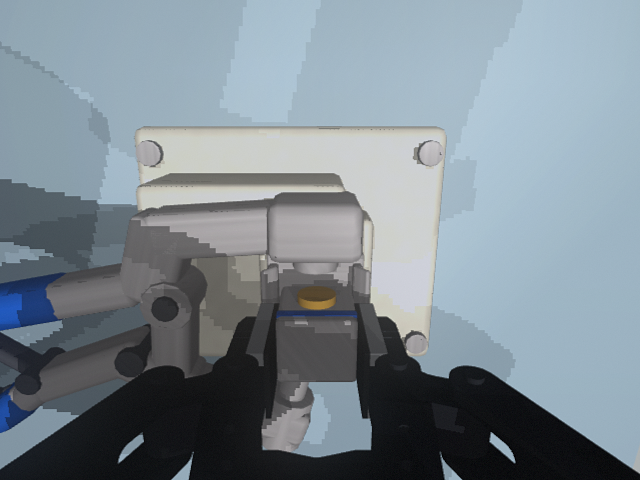

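The die (centre column 317) hangs centred over the nest lips (262–370), between the anvil boss and the ram. Lowering it now.

Request:
drive_tool(offset=[[0,0,0.07],[0,0,0.07],[0,0,0.07],[0,0,0.07],[0,0,0.05],[0,0,0.03],[0,0,0],[0,0,0],[0,0,0],[0,0,0]], turn=[[0,0,0],[0,0,0],[0,0,0],[0,0,0],[0,0,0],[0,0,0],[0,0,0],[0,0,0],[0,0,0],[0,0,0]], hand=[0.2,0.2,0.2,0.2,0.2,0.2,0.2,0.2,0.2,0.2])

```text
time_s: 9.05
position: [0.6742, -0.0741, 0.0606]
tool_rot: [[-0.021, 1.0, 0.0], [1.0, 0.021, 0.0], [0.0, 0.0, -1.0]]
ft_force: [0.4, 0.1, -2.6]
grip_width: 0.0272
gripper_force: 39.8
```

Request:
drive_tool(offset=[[0,0,0.015],[0,0,0.01],[0,0,0],[0,0,0],[0,0,0],[0,0,0],[0,0,0],[0,0,0],[0,0,0],[0,0,0]], turn=[[0,0,0],[0,0,0],[0,0,0],[0,0,0],[0,0,0],[0,0,0],[0,0,0],[0,0,0],[0,0,0],[0,0,0]], hand=[0.2,0.2,0.2,0.2,0.36,0.38,0.42,0.46,0.5,0.5])

```text
time_s: 10.3
position: [0.6742, -0.0741, 0.0595]
tool_rot: [[-0.021, 1.0, -0.0], [1.0, 0.021, -0.0], [-0.0, -0.0, -1.0]]
ft_force: [-0.6, -0.5, 0.1]
grip_width: 0.0422
gripper_force: 0.0
```

Request:
drive_tool(offset=[[0,0,0],[0,0,-0.1],[0,0,-0.3],[0,0,-0.6],[0,0,-0.8],[0,0,-0.8],[-0.4,0,-0.8],[-0.4,0,-0.2],[-0.3,0,0],[0,0,0]], turn=[[0,0,0],[0,0,0],[0,0,0],[0,0,0],[0,0,0],[0,0,0],[0,0,0],[0,0,0],[0,0,0],[0,0,0]], hand=[0.5,0.5,0.5,0.5,0.5,0.5,0.5,0.5,0.5,0.5])

```text
time_s: 11.55
position: [0.6747, -0.119, 0.2018]
tool_rot: [[-0.02, 1.0, -0.003], [1.0, 0.02, 0.001], [0.001, -0.003, -1.0]]
ft_force: [-0.4, 0.3, -0.7]
grip_width: 0.0428
gripper_force: 0.0
```

Run:
```python
from h import *
s=observe();print(s["position"],s["ft_force"],s["grip_width"])
im=get_image("wrist"); w=camera_info("wrist");cv2.imwrite("pics/w4.png",im)
hsv=cv2.cvtColor(im,cv2.COLOR_BGR2HSV)
for nm,m in (("blue",(hsv[...,0]>108)&(hsv[...,0]<130)&(hsv[...,1]>170)&(hsv[...,2]>60)),("red",((hsv[...,0]<6)|(hsv[...,0]>174))&(hsv[...,1]>150)&(hsv[...,2]>60))):
    cs,_=cv2.findContours(m.astype(np.uint8),0,2)
    for c in cs:
        if cv2.contourArea(c)>40:
            b=cv2.boxPoints(cv2.minAreaRect(c))
            print(nm,b.round(0).tolist(),[(onz(w,*p,.068)[:2]*1e3).round(1) for p in b])
```

```text
[ 0.67467288 -0.11902425  0.20177648] [-0.41385575  0.34208048 -0.72196748] 0.04282886417576242
blue [[26.0, 280.0], [108.0, 233.0], [116.0, 247.0], [33.0, 294.0]] [array([ 469.3, -158.1]), array([ 531.7, -122.3]), array([ 536. , -132.1]), array([ 473. , -168.7])]
blue [[108.0, 231.0], [128.0, 216.0], [140.0, 231.0], [120.0, 247.0]] [array([ 531.8, -120.8]), array([ 547. , -109.5]), array([ 554. , -120.3]), array([ 538.7, -131.9])]
blue [[76.0, 159.0], [157.0, 144.0], [162.0, 168.0], [81.0, 183.0]] [array([517.4, -72.5]), array([570.8, -61.6]), array([572.5, -77. ]), array([518.1, -88.2])]
red [[-1.0, 267.0], [43.0, 254.0], [45.0, 259.0], [1.0, 272.0]] [array([ 452.5, -148.2]), array([ 485.2, -137.9]), array([ 485.7, -141.8]), array([ 452.9, -152.3])]
```

View pics/w4.png

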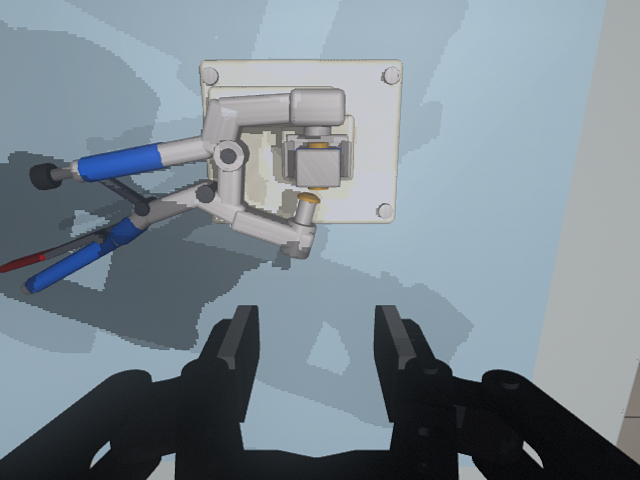

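The die stands in the nest with the gripper clear: die top at (318,166) and the ram tip just below it at (309,197). Next I'll travel over the handles and turn by about 80° to squeeze across them.

Request:
drive_tool(offset=[[0.1,-0.66,0],[0.1,-0.66,0],[0.1,-0.66,0],[0.1,-0.66,0],[0.13,-0.66,0],[0,0,0],[0,0,0],[0,0,0],[0,0,0],[0,0,0]], turn=[[0,0,0],[0,0,0],[0,0,0],[0,0,0],[0,0,0],[0,0,0.95],[0,0,0.95],[0,0,0.95],[0,0,0.95],[0,0,0.95]], hand=[0.6,0.7,0.8,0.9,1,1,1,1,1,1], newtons=20)

```text
time_s: 12.85
position: [0.5425, -0.099, 0.2027]
tool_rot: [[0.461, 0.887, -0.001], [0.887, -0.461, 0.001], [0.0, -0.002, -1.0]]
ft_force: [-0.5, 0.0, 0.3]
grip_width: 0.0856
gripper_force: 0.0
```

Request:
drive_tool(offset=[[0,0,0],[0,0,0],[0,0,0],[0,0,0],[0,0,0],[0,0,0],[0,0,0],[0,0,0],[0,0,0],[0,0,0]], turn=[[0,0,0.95],[0,0,0.95],[0,0,0.95],[0,0,0.95],[0,0,0.95],[0,0,0.95],[0,0,0.95],[0,0,0.95],[0,0,0.95],[0,0,0]], hand=[1,1,1,1,1,1,1,1,1,1])

```text
time_s: 14.1
position: [0.5425, -0.0991, 0.2029]
tool_rot: [[0.98, 0.199, -0.001], [0.199, -0.98, 0.001], [-0.001, -0.001, -1.0]]
ft_force: [1.3, -0.1, -0.7]
grip_width: 0.0854
gripper_force: 0.0
```

```bash
cat > m.py <<'E'
from h import *
import sys
def blobs(z=.062,tag="t"):
    s=observe(); w=camera_info("wrist"); im=get_image("wrist");cv2.imwrite(f"pics/{tag}.png",im)
    print(s["time_s"],s["position"].round(4),np.degrees(np.arctan2(s["tool_rot"][1,1],s["tool_rot"][0,1])).round(2),"F",s["ft_force"].round(1),s["grip_width"].round(4))
    hsv=cv2.cvtColor(im,cv2.COLOR_BGR2HSV)
    for nm,m in (("blue",(hsv[...,0]>108)&(hsv[...,0]<130)&(hsv[...,1]>170)&(hsv[...,2]>50)),("red",((hsv[...,0]<6)|(hsv[...,0]>174))&(hsv[...,1]>150)&(hsv[...,2]>50))):
        cs,_=cv2.findContours(m.astype(np.uint8),0,2)
        for c in cs:
            if cv2.contourArea(c)>40:
                b=cv2.boxPoints(cv2.minAreaRect(c))
                print(nm,b.round(0).tolist(),[(onz(w,*p,z)[:2]*1e3).round(1).tolist() for p in b])
if __name__=="__main__": blobs(tag=sys.argv[1])
E
python3 m.py w5
```

```text
Traceback (most recent call last):
  File "m.py", line 13, in <module>
    if __name__=="__main__": blobs(tag=sys.argv[1])
                             ~~~~~^^^^^^^^^^^^^^^^^
  File "m.py", line 5, in blobs
    print(s["time_s"],s["position"].round(4),np.degrees(np.arctan2(s["tool_rot"][1,1],s["tool_rot"][0,1])).round(2),"F",s["ft_force"].round(1),s["grip_width"].round(4))
                                                                                                                                               ^^^^^^^^^^^^^^^^^^^^^
AttributeError: 'float' object has no attribute 'round'
```

```bash
sed -i 's/s\["grip_width"\].round(4)/s["grip_width"]/' m.py; python3 m.py w5
python3 - <<'E'
from h import *
w=camera_info("wrist")
# sides: image of TCP and planned contact points at z=.072/.062
for p in ([.5445,-.0749,.062],[.543,-.120,.062]):print(proj(w,p).round(0))
E
```

```text
14.15 [ 0.5426 -0.0992  0.203 ] -78.45 F [ 0.5 -0.9  0.3] 0.08551656862270289
blue [[368.0, 310.0], [380.0, 306.0], [389.0, 338.0], [377.0, 341.0]] [[488.9, -148.6], [493.6, -157.0], [469.7, -170.1], [464.8, -161.5]]
blue [[348.0, 250.0], [362.0, 246.0], [378.0, 300.0], [364.0, 304.0]] [[531.0, -124.2], [535.9, -133.0], [497.9, -154.1], [492.7, -145.0]]
blue [[334.0, 228.0], [351.0, 220.0], [362.0, 243.0], [346.0, 251.0]] [[545.2, -110.9], [553.2, -120.8], [538.5, -132.6], [530.2, -122.6]]
blue [[273.0, 179.0], [293.0, 179.0], [293.0, 257.0], [273.0, 257.0]] [[570.0, -63.2], [572.7, -76.3], [518.2, -86.6], [515.4, -72.7]]
red [[356.0, 325.0], [361.0, 325.0], [362.0, 357.0], [357.0, 357.0]] [[474.8, -142.7], [475.8, -146.4], [449.4, -153.8], [448.4, -150.0]]
[283. 219.]
[346. 233.]
```

View pics/w5.png

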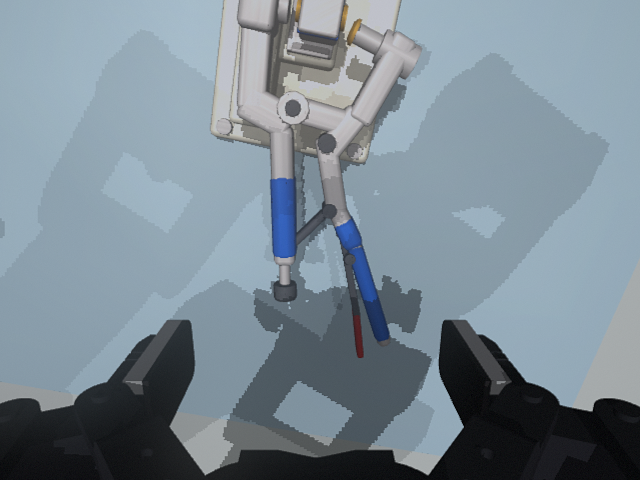

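The wrist view from here shows both handles: the fixed one vertical at column 283 and the moving one at (346,233). They sit midway between the open fingers (columns ~160 and ~475), so I can go straight down.

Request:
drive_tool(offset=[[0,0,0.4],[0,0,0.6],[0,0,0.6],[0,0,0.6],[0,0,0.6],[0,0,0.5],[0,0,0.4],[0,0,0.2],[0,0,0.1],[0,0,0]], turn=[[0,0,0],[0,0,0],[0,0,0],[0,0,0],[0,0,0],[0,0,0],[0,0,0],[0,0,0],[0,0,0],[0,0,0]], hand=[1,1,1,1,1,1,1,1,1,1])

```text
time_s: 15.45
position: [0.5429, -0.0997, 0.0437]
tool_rot: [[0.98, 0.198, 0.0], [0.198, -0.98, -0.0], [0.0, 0.0, -1.0]]
ft_force: [-1.1, -0.2, 0.1]
grip_width: 0.0857
gripper_force: 0.0
```

Request:
drive_tool(offset=[[0,0,0],[0,0,0],[0,0,0],[0,-0.03,0],[0,-0.03,0],[0,-0.03,0],[0,-0.03,0],[0,-0.03,0],[0,0,0],[0,0,0]], turn=[[0,0,0],[0,0,0],[0,0,0],[0,0,0],[0,0,0],[0,0,0],[0,0,0],[0,0,0],[0,0,0],[0,0,0]], hand=[0.93,0.86,0.8,0.77,0.74,0.71,0.68,0.65,0.65,0.65], newtons=20)

```text
time_s: 16.7
position: [0.5423, -0.0944, 0.044]
tool_rot: [[0.98, 0.198, 0.002], [0.198, -0.98, -0.001], [0.002, 0.002, -1.0]]
ft_force: [2.9, -3.8, 3.7]
grip_width: 0.0556
gripper_force: 2.4
```

Request:
drive_tool(offset=[[0,-0.035,0],[0,-0.03,0],[0,-0.03,0],[0,-0.03,0],[0,-0.03,0],[0,-0.03,0],[0,0,0],[0,0,0],[0,0,0],[0,0,0]], turn=[[0,0,0],[0,0,0],[0,0,0],[0,0,0],[0,0,0],[0,0,0],[0,0,0],[0,0,0],[0,0,0],[0,0,0]], hand=[0.63,0.6,0.57,0.54,0.52,0.5,0.5,0.5,0.5,0.5])

```text
time_s: 17.95
position: [0.542, -0.0894, 0.0453]
tool_rot: [[0.98, 0.198, 0.006], [0.198, -0.98, -0.006], [0.004, 0.007, -1.0]]
ft_force: [1.5, -15.1, 11.3]
grip_width: 0.0431
gripper_force: 7.5
```

Request:
drive_tool(offset=[[0,-0.03,0],[0,-0.03,0],[0,-0.03,0],[0,-0.03,0],[0,0,0],[0,0,0],[0,0,0],[0,0,0],[0,0,0],[0,0,0]], turn=[[0,0,0],[0,0,0],[0,0,0],[0,0,0],[0,0,0],[0,0,0],[0,0,0],[0,0,0],[0,0,0],[0,0,0]], hand=[0.49,0.47,0.455,0.44,0.43,0.43,0.43,0.43,0.43,0.43])

```text
time_s: 19.2
position: [0.5399, -0.084, 0.0439]
tool_rot: [[0.98, 0.197, 0.002], [0.197, -0.98, -0.004], [0.001, 0.004, -1.0]]
ft_force: [1.0, -14.9, 2.4]
grip_width: 0.0367
gripper_force: 7.3
```

```bash
python3 m.py w6
python3 - <<'E'
from h import *
w=camera_info("wrist")
for n,p in (("tail locked",[.472,-.10,.062]),("die",[.6743,-.0735,.078]),("grip",[.543,-.097,.062])):print(n,proj(w,p).round())
E
```

```text
19.2 [ 0.5399 -0.084   0.0439] -78.63 F [  1.  -14.9   2.4] 0.036665099960952886
blue [[315.0, 456.0], [332.0, 326.0], [378.0, 332.0], [361.0, 462.0]] [[496.2, -91.9], [549.3, -86.8], [550.1, -102.2], [496.9, -109.0]]
blue [[266.0, 258.0], [318.0, 257.0], [321.0, 416.0], [269.0, 417.0]] [[568.1, -61.6], [571.6, -77.5], [513.8, -90.4], [509.8, -72.4]]
tail locked [324. 509.]
die [ 399. -182.]
grip [358. 347.]
```

Request:
drive_tool(offset=[[0,0,0],[0,0,0],[0,0,0],[0,0,0],[0,0,0],[0,0,0],[0,0,0],[0,0,0],[0,0,0],[0,0,0]], turn=[[0,0,0],[0,0,0],[0,0,0],[0,0,0],[0,0,0],[0,0,0],[0,0,0],[0,0,0],[0,0,0],[0,0,0]], hand=[0.42,0.41,0.41,0.41,0.41,0.41,0.41,0.41,0.41,0.41])

```text
time_s: 20.5
position: [0.5401, -0.0847, 0.0441]
tool_rot: [[0.98, 0.197, 0.002], [0.197, -0.98, -0.005], [0.001, 0.005, -1.0]]
ft_force: [0.7, -18.5, 3.0]
grip_width: 0.0352
gripper_force: 9.0
```

```bash
python3 m.py w7
```

```text
20.5 [ 0.5401 -0.0847  0.0441] -78.63 F [  0.7 -18.5   3. ] 0.03522531560274331
blue [[313.0, 456.0], [330.0, 326.0], [375.0, 332.0], [359.0, 461.0]] [[496.1, -91.8], [549.1, -86.7], [550.0, -102.0], [496.8, -108.8]]
blue [[263.0, 259.0], [315.0, 257.0], [321.0, 415.0], [269.0, 417.0]] [[567.9, -61.4], [571.8, -77.2], [514.0, -91.0], [509.6, -73.1]]
```

The handle no longer moves while the force rises, so it is on its hard stop. Letting go to see whether it stays shut.

Request:
drive_tool(offset=[[0,0,0],[0,0,0],[0,0,0],[0,0,0],[0,0,0],[0,0,0],[0,0,0],[0,0,0],[0,0,0],[0,0,0]], turn=[[0,0,0],[0,0,0],[0,0,0],[0,0,0],[0,0,0],[0,0,0],[0,0,0],[0,0,0],[0,0,0],[0,0,0]], hand=[0.45,0.5,0.55,0.6,0.65,0.7,0.75,0.8,0.8,0.8])

```text
time_s: 21.8
position: [0.5392, -0.0819, 0.0435]
tool_rot: [[0.98, 0.198, 0.0], [0.198, -0.98, -0.0], [0.0, 0.0, -1.0]]
ft_force: [0.3, 0.6, -0.1]
grip_width: 0.0686
gripper_force: 0.0
```

```bash
python3 m.py w8
```

```text
21.8 [ 0.5392 -0.0819  0.0435] -78.6 F [ 0.3  0.6 -0.1] 0.06864889050212289
blue [[323.0, 455.0], [340.0, 325.0], [386.0, 331.0], [368.0, 461.0]] [[496.8, -92.3], [549.3, -87.2], [550.1, -102.4], [497.4, -109.2]]
blue [[273.0, 258.0], [325.0, 257.0], [328.0, 416.0], [276.0, 417.0]] [[567.9, -61.6], [571.5, -77.5], [513.8, -90.6], [509.8, -72.7]]
```

It stays locked. Lifting straight up; the two hands-off seconds pass while I measure the tail and tab.

Request:
drive_tool(offset=[[0,0,-0.2],[0,0,-0.5],[0,0,-0.6],[0,0,-0.6],[0,0,-0.6],[-0.3,0,-0.5],[-0.3,0,-0.3],[0,0,0],[0,0,0],[0,0,0]], turn=[[0,0,0],[0,0,0],[0,0,0],[0,0,0],[0,0,0],[0,0,0],[0,0,0],[0,0,0],[0,0,0],[0,0,0]], hand=[0.8,0.8,0.8,0.8,0.8,0.8,0.8,0.8,0.8,0.8])

```text
time_s: 23.1
position: [0.5156, -0.0865, 0.1748]
tool_rot: [[0.98, 0.198, -0.001], [0.198, -0.98, 0.001], [-0.001, -0.001, -1.0]]
ft_force: [-0.9, -1.0, -0.3]
grip_width: 0.0682
gripper_force: 0.0
```

```bash
python3 m.py w9
python3 - <<'E'
from h import *
im=cv2.imread("pics/w9.png");w=camera_info("wrist")
g=cv2.cvtColor(im,cv2.COLOR_BGR2HSV)
dk=(g[...,2]<75)&(g[...,1]<110); dk[300:]=0
n,l,s,c=cv2.connectedComponentsWithStats(dk.astype(np.uint8))
for i in range(1,n):
    if 60<s[i,4]<1500: print("dark",s[i].tolist(),(onz(w,*c[i],.062)[:2]*1e3).round(1))
E
```

```text
23.1 [ 0.5156 -0.0865  0.1748] -78.6 F [-0.9 -1.  -0.3] 0.0681975875102492
blue [[312.0, 326.0], [332.0, 218.0], [348.0, 221.0], [328.0, 329.0]] [[454.9, -95.3], [531.2, -92.5], [531.4, -102.5], [454.9, -106.2]]
blue [[330.0, 216.0], [331.0, 186.0], [350.0, 187.0], [349.0, 217.0]] [[531.7, -91.0], [550.5, -88.0], [552.2, -99.5], [533.5, -102.8]]
blue [[297.0, 144.0], [319.0, 144.0], [319.0, 234.0], [297.0, 234.0]] [[570.9, -62.9], [573.4, -75.7], [519.3, -86.8], [516.5, -73.2]]
red [[297.0, 303.0], [303.0, 289.0], [309.0, 291.0], [303.0, 306.0]] [[469.6, -82.4], [480.6, -84.0], [479.8, -88.1], [468.8, -86.6]]
dark [315, 0, 47, 9, 139] [648.2 -72.3]
```

Run:
```python
from h import *
im=cv2.imread("pics/w9.png");w=camera_info("wrist")
b,g,r=[im[...,i].astype(int) for i in range(3)]
m=((r>1.6*g)&(r>1.4*b)&(r>25)).astype(np.uint8)
cs,_=cv2.findContours(m,0,2)
for c in cs:
    if cv2.contourArea(c)>15:
        q=cv2.boxPoints(cv2.minAreaRect(c)); print(cv2.contourArea(c),q.round().tolist(),[(onz(w,*p,.068)[:2]*1e3).round(1).tolist() for p in q])
print(im[285:345:6,270:335:5].sum(2)//3)
# knob: dark pixels near its expected place
dk=(im.max(2)<70).astype(np.uint8); dk[:,:250]=0;dk[:,360:]=0;dk[330:]=0;dk[:230]=0
n,l,s,c=cv2.connectedComponentsWithStats(dk)
for i in range(1,n):
    if s[i,4]>30:print(s[i].tolist(),[(onz(w,u,v,.068)[:2]*1e3).round(1).tolist() for u,v in((s[i,0],s[i,1]),(s[i,0]+s[i,2],s[i,1]+s[i,3]))])
```

```text
330.5 [[283.0, 334.0], [302.0, 286.0], [310.0, 289.0], [292.0, 337.0]] [[448.5, -77.2], [485.0, -82.6], [483.9, -88.2], [447.3, -83.0]]
[[176 160 106 118 114 175 167  82  80  85  76  92  94]
 [180 114 117 117 117 182  51  84  89 179  79  93  92]
 [100 117 116 116 117 117  72  84 116 106  84  94  88]
 [ 96  95 118 116 115  61  87  82 114  63  89  96  60]
 [ 94  95  93  94 117  56  62 115 114  54  70  72  65]
 [ 96  92  93  93  77  65  66 113 113  59  69  72  60]
 [ 93  94  93  92  52  64  92  93 115  62  72  68  65]
 [ 93  92  93  95  64  66  91  91  91  77  70  64 113]
 [ 92 134  93  86  63  92  89  90  91  92 103  87  91]
 [149  95  91  90  91  92  91  90  90  88  90  91  89]]
[296, 263, 14, 13, 39] [[499.5, -76.1], [492.7, -86.4]]
[287, 299, 11, 31, 58] [[474.1, -75.0], [453.6, -86.1]]
```

Request:
drive_tool(offset=[[-0.65,-0.07,0],[-0.64,-0.06,0],[0,0,0],[0,0,0.5],[0,0,0.6],[0,0,0.6],[0,0,0.6],[0,0,0.5],[0,0,0.35],[0,0,0.14]], turn=[[0,0,0],[0,0,0],[0,0,0.75],[0,0,0.75],[0,0,0],[0,0,0],[0,0,0],[0,0,0],[0,0,0],[0,0,0]], hand=[0.8,0.8,0.8,0.8,0.8,0.8,0.8,0.8,0.8,0.8])

```text
time_s: 24.4
position: [0.4638, -0.0915, 0.043]
tool_rot: [[0.999, 0.042, -0.001], [0.042, -0.999, 0.001], [-0.001, -0.001, -1.0]]
ft_force: [-0.6, -0.3, 1.0]
grip_width: 0.0683
gripper_force: 0.0
```

```bash
python3 m.py w10
```

```text
24.4 [ 0.4638 -0.0915  0.043 ] -87.59 F [-0.6 -0.3  1. ] 0.06825394918286122
blue [[313.0, 56.0], [368.0, 53.0], [382.0, 377.0], [327.0, 380.0]] [[554.0, -86.1], [555.2, -101.0], [454.2, -114.0], [452.4, -95.2]]
blue [[220.0, 0.0], [283.0, -14.0], [324.0, 177.0], [261.0, 190.0]] [[566.3, -61.3], [570.2, -77.7], [521.5, -90.8], [516.6, -72.3]]
red [[281.0, 364.0], [294.0, 303.0], [309.0, 307.0], [296.0, 368.0]] [[457.7, -79.2], [480.4, -82.9], [479.5, -87.8], [456.7, -84.4]]
```

Request:
drive_tool(offset=[[0,0,0],[0,0,0],[0,0,0],[0,0,0],[0,0,0],[0,0,0],[0,0,0],[0,0.02,0],[0,0.02,0],[0,0,0]], turn=[[0,0,0],[0,0,0],[0,0,0],[0,0,0],[0,0,0],[0,0,0],[0,0,0],[0,0,0],[0,0,0],[0,0,0]], hand=[0.7,0.6,0.5,0.44,0.4,0.38,0.36,0.34,0.32,0.32], newtons=20)

```text
time_s: 25.7
position: [0.464, -0.0933, 0.0439]
tool_rot: [[0.999, 0.042, -0.0], [0.042, -0.999, 0.0], [-0.0, -0.0, -1.0]]
ft_force: [-0.6, 1.3, -0.4]
grip_width: 0.0275
gripper_force: 0.4
```

Request:
drive_tool(offset=[[0,0.02,0],[0,0.02,0],[0,0.02,0],[0,0.02,0],[0,0.02,0],[0,0,0],[0,0,0],[0,0,0],[0,0,0],[0,0,0]], turn=[[0,0,0],[0,0,0],[0,0,0],[0,0,0],[0,0,0],[0,0,0],[0,0,0],[0,0,0],[0,0,0],[0,0,0]], hand=[0.3,0.28,0.26,0.25,0.24,0.24,0.24,0.24,0.24,0.24])

```text
time_s: 26.95
position: [0.4642, -0.0973, 0.0439]
tool_rot: [[0.999, 0.042, -0.0], [0.042, -0.999, -0.0], [-0.0, 0.0, -1.0]]
ft_force: [-1.8, -1.5, 2.4]
grip_width: 0.0205
gripper_force: 3.3
```

```bash
python3 m.py w11
```

```text
26.95 [ 0.4642 -0.0973  0.0439] -87.6 F [-1.8 -1.5  2.4] 0.020511332030201446
blue [[293.0, 58.0], [347.0, 54.0], [369.0, 375.0], [315.0, 379.0]] [[553.7, -86.4], [555.3, -101.0], [454.6, -115.2], [452.3, -96.8]]
blue [[198.0, 0.0], [262.0, -14.0], [304.0, 177.0], [239.0, 191.0]] [[566.6, -60.9], [570.6, -77.9], [521.5, -90.5], [516.5, -71.4]]
red [[282.0, 403.0], [292.0, 305.0], [306.0, 307.0], [296.0, 404.0]] [[442.2, -85.6], [479.8, -88.0], [479.5, -92.8], [441.8, -90.7]]
```

Request:
drive_tool(offset=[[0,0.02,0],[0,0.02,0],[0,0.02,0],[0,0,0],[0,0,0],[0,0,0],[0,0,0],[0,0,0],[0,0,0],[0,0,0]], turn=[[0,0,0],[0,0,0],[0,0,0],[0,0,0],[0,0,0],[0,0,0],[0,0,0],[0,0,0],[0,0,0],[0,0,0]], hand=[0.22,0.215,0.21,0.21,0.21,0.21,0.21,0.21,0.21,0.21])

```text
time_s: 28.25
position: [0.4643, -0.0997, 0.0439]
tool_rot: [[0.999, 0.042, 0.0], [0.042, -0.999, -0.0], [0.0, 0.0, -1.0]]
ft_force: [-3.3, -2.3, 3.2]
grip_width: 0.0182
gripper_force: 4.7
```

```bash
python3 m.py w12
```

```text
28.25 [ 0.4643 -0.0997  0.0439] -87.6 F [-3.3 -2.3  3.2] 0.01820564770606495
blue [[285.0, 58.0], [339.0, 54.0], [365.0, 375.0], [311.0, 379.0]] [[553.6, -86.8], [555.3, -101.3], [454.7, -116.1], [452.2, -97.9]]
blue [[188.0, 0.0], [251.0, -14.0], [293.0, 177.0], [230.0, 191.0]] [[566.7, -60.8], [570.7, -77.4], [521.4, -89.9], [516.4, -71.2]]
red [[286.0, 404.0], [292.0, 306.0], [306.0, 307.0], [300.0, 405.0]] [[441.9, -89.3], [479.5, -90.4], [479.4, -95.2], [441.8, -94.5]]
```

Request:
drive_tool(offset=[[0,0.05,0],[0,0.06,0],[0,0.06,0],[0,0.06,0],[0,0.06,0],[0,0.06,0],[0,0.06,0],[0,0.06,0],[0,0,0],[0,0,0]], turn=[[0,0,-0.1],[0,0,-0.15],[0,0,-0.15],[0,0,-0.15],[0,0,-0.15],[0,0,-0.15],[0,0,-0.15],[0,0,-0.15],[0,0,0],[0,0,0]], hand=[0.21,0.21,0.21,0.21,0.21,0.21,0.21,0.21,0.21,0.21])

```text
time_s: 29.55
position: [0.4659, -0.1195, 0.0439]
tool_rot: [[0.987, 0.162, -0.001], [0.162, -0.987, -0.002], [-0.001, 0.001, -1.0]]
ft_force: [-4.5, -9.4, 1.6]
grip_width: 0.0179
gripper_force: 5.3
```

```bash
python3 m.py w13
```

```text
29.55 [ 0.4659 -0.1195  0.0439] -80.66 F [-4.5 -9.4  1.6] 0.017858535982129883
blue [[279.0, 59.0], [332.0, 54.0], [364.0, 374.0], [311.0, 380.0]] [[552.5, -94.1], [556.2, -108.1], [458.6, -136.7], [453.6, -119.2]]
blue [[161.0, 0.0], [231.0, -6.0], [246.0, 169.0], [176.0, 176.0]] [[561.6, -61.4], [566.1, -79.5], [521.4, -88.8], [516.2, -68.5]]
red [[288.0, 405.0], [290.0, 307.0], [305.0, 307.0], [302.0, 405.0]] [[442.1, -112.6], [479.6, -108.0], [480.3, -112.7], [442.7, -117.6]]
```

Request:
drive_tool(offset=[[0,0.08,0],[0,0.08,0],[0,0.08,0],[0,0.08,0],[0,0.08,0],[0,0.08,0],[0,0.08,0],[0,0.08,0],[0,0.08,0],[0,0.08,0]], turn=[[0,0,-0.15],[0,0,-0.15],[0,0,-0.15],[0,0,-0.15],[0,0,-0.15],[0,0,-0.15],[0,0,-0.15],[0,0,-0.15],[0,0,-0.15],[0,0,-0.15]], hand=[0.25,0.31,0.37,0.43,0.49,0.55,0.61,0.67,0.73,0.8])

```text
time_s: 30.85
position: [0.4735, -0.1497, 0.0439]
tool_rot: [[0.949, 0.315, -0.0], [0.315, -0.949, 0.0], [0.0, -0.0, -1.0]]
ft_force: [0.0, -0.6, -0.5]
grip_width: 0.0682
gripper_force: 0.0
```

```bash
python3 m.py w14
python3 - <<'E'
from h import *
w=camera_info("wrist"); print([proj(w,p).round() for p in ([.4711,-.1634,.068],[.5492,-.1159,.062])])
E
```

```text
30.85 [ 0.4735 -0.1497  0.0439] -71.64 F [ 0.  -0.6 -0.5] 0.06824885641812695
blue [[263.0, 76.0], [311.0, 64.0], [389.0, 373.0], [341.0, 385.0]] [[549.7, -108.0], [556.9, -119.7], [472.3, -175.7], [462.5, -161.6]]
blue [[99.0, 0.0], [176.0, 0.0], [176.0, 150.0], [99.0, 150.0]] [[554.0, -61.8], [560.4, -81.0], [522.5, -89.7], [515.4, -68.4]]
red [[294.0, 369.0], [307.0, 369.0], [307.0, 413.0], [294.0, 413.0]] [[463.6, -144.3], [465.0, -148.5], [447.9, -154.0], [446.5, -149.7]]
red [[293.0, 317.0], [307.0, 317.0], [307.0, 359.0], [293.0, 359.0]] [[482.2, -138.0], [483.6, -142.4], [468.7, -147.3], [467.2, -142.8]]
[array([355., 377.]), array([288.,  88.])]
```

The handle is back open and no force acts on the tool. Lifting clear.

Request:
drive_tool(offset=[[0,0,-0.2],[0,0,-0.5],[0,0,-0.7],[0,0,-0.7],[0,0,-0.7],[0,0,-0.7],[0.3,-0.3,-0.4],[0.3,-0.3,0],[0,0,0],[0,0,0]], turn=[[0,0,0],[0,0,0],[0,0,0],[0,0,0],[0,0,0],[0,0,0],[0,0,0],[0,0,0],[0,0,0],[0,0,0]], hand=[0.8,0.8,0.8,0.8,0.8,0.8,0.8,0.8,0.8,0.8])

```text
time_s: 32.15
position: [0.4884, -0.1191, 0.1992]
tool_rot: [[0.949, 0.314, -0.002], [0.314, -0.949, 0.001], [-0.001, -0.001, -1.0]]
ft_force: [-0.1, 0.5, 0.7]
grip_width: 0.0682
gripper_force: 0.0
```

```bash
python3 m.py w15
python3 - <<'E'
from h import *
im=cv2.imread("pics/w15.png");w=camera_info("wrist")
# brass: plugs + ram tip
h=cv2.cvtColor(im,cv2.COLOR_BGR2HSV)
m=((h[...,0]>12)&(h[...,0]<24)&(h[...,1]>120)).astype(np.uint8)
n,l,s,c=cv2.connectedComponentsWithStats(m)
for i in range(1,n):
    if s[i,4]>6:print("brass",s[i].tolist(),(onz(w,*c[i],.062)*1e3).round(1))
print("nest at",proj(w,[.6743,-.0705,.062]).round())
E
```

```text
32.15 [ 0.4884 -0.1191  0.1992] -71.68 F [-0.1  0.5  0.7] 0.06818715480978903
blue [[345.0, 170.0], [360.0, 168.0], [377.0, 273.0], [363.0, 275.0]] [[532.8, -123.8], [537.2, -132.2], [471.5, -169.4], [466.7, -160.4]]
blue [[334.0, 141.0], [352.0, 135.0], [361.0, 163.0], [343.0, 169.0]] [[547.8, -110.4], [555.2, -120.3], [540.6, -132.0], [533.0, -121.9]]
blue [[264.0, 167.0], [272.0, 77.0], [294.0, 79.0], [286.0, 169.0]] [[517.5, -72.4], [572.2, -61.7], [575.4, -74.8], [520.8, -86.4]]
red [[342.0, 291.0], [343.0, 245.0], [347.0, 245.0], [346.0, 291.0]] [[450.5, -150.2], [483.5, -139.5], [484.4, -142.4], [451.3, -153.2]]
nest at [ 340. -105.]
```

Request:
drive_tool(offset=[[0.5,0,0],[0.5,0,0],[0.5,0.1,0],[0.5,0.2,0],[0.5,0.2,0],[0.3,0.1,0],[0,0,0],[0,0,0],[0,0,0],[0,0,0]], turn=[[0,0,0],[0,0,0],[0,0,0],[0,0,0],[0,0,0],[0,0,0],[0,0,0],[0,0,0],[0,0,0],[0,0,0]], hand=[0.8,0.8,0.8,0.8,0.8,0.8,0.8,0.8,0.8,0.8])

```text
time_s: 33.45
position: [0.6023, -0.1068, 0.2001]
tool_rot: [[0.949, 0.314, 0.0], [0.314, -0.949, -0.0], [0.0, 0.0, -1.0]]
ft_force: [0.5, 0.3, 0.1]
grip_width: 0.0686
gripper_force: 0.0
```

```bash
python3 m.py w16
python3 - <<'E'
from h import *
im=cv2.imread("pics/w16.png");w=camera_info("wrist")
h=cv2.cvtColor(im,cv2.COLOR_BGR2HSV)
m=((h[...,0]>10)&(h[...,0]<26)&(h[...,1]>110)).astype(np.uint8)
n,l,s,c=cv2.connectedComponentsWithStats(m)
for i in range(1,n):
    if s[i,4]>6:print("brass",s[i].tolist(),(onz(w,*c[i],.065)*1e3).round(1))
u,v=proj(w,[.6743,-.0705,.078]);print(u,v)
g=h.copy();b=((h[...,0]>105)&(h[...,0]<130)&(h[...,1]>110)).astype(np.uint8)
r=40;u,v=int(u),int(v)
ys,xs=np.nonzero(b[max(v-r,0):v+r,u-r:u+r])
if len(xs):
    pts=np.array([onz(w,x+u-r,y+max(v-r,0),.074)[:2] for x,y in zip(xs,ys)])*1e3
    print("band",len(xs),pts.min(0).round(1),pts.max(0).round(1))
# same on the earlier photo of the placed die is in w4.png; die top face by brightness/contours:
e=cv2.Canny(cv2.cvtColor(im,6),60,150)
cs,_=cv2.findContours(cv2.morphologyEx(e,3,np.ones((3,3))),1,2)
for k in cs:
    q=cv2.minAreaRect(k); P=np.array([onz(w,*p,.078)[:2]*1e3 for p in cv2.boxPoints(q)])
    L=sorted((np.hypot(*(P[1]-P[0])),np.hypot(*(P[2]-P[1]))))
    if 19<L[0]<27 and 24<L[1]<32 and np.hypot(*(P.mean(0)-[674,-72]))<20: print("top",P.mean(0).round(1),np.round(L,1),P.round(1).tolist())
E
```

```text
33.45 [ 0.6023 -0.1068  0.2001] -71.71 F [0.5 0.3 0.1] 0.06855358001215878
blue [[235.0, 314.0], [251.0, 310.0], [255.0, 325.0], [240.0, 330.0]] [[521.9, -69.7], [529.4, -79.7], [518.2, -86.6], [510.5, -76.5]]
blue [[298.0, 304.0], [314.0, 299.0], [344.0, 408.0], [327.0, 413.0]] [[544.6, -111.2], [551.6, -121.3], [469.8, -173.0], [461.9, -162.2]]
blue [[237.0, 304.0], [241.0, 255.0], [261.0, 257.0], [258.0, 305.0]] [[530.5, -69.4], [567.4, -61.7], [570.9, -75.6], [534.2, -83.8]]
red [[308.0, 387.0], [312.0, 387.0], [312.0, 424.0], [308.0, 424.0]] [[479.6, -140.2], [480.6, -143.2], [447.7, -154.0], [446.7, -150.9]]
brass [274, 89, 7, 19, 58] [676.  -55.8  65. ]
brass [317, 103, 7, 18, 53] [676.3 -83.9  65. ]
brass [329, 121, 12, 20, 105] [668.8 -95.9  65. ]
297.5630209541934 107.57354223315758
band 7 [661.5 -81.8] [689.8 -57.8]
top [675.6 -70.2] [22.9 27.2] [[661.5, -58.4], [688.7, -58.7], [689.8, -81.6], [662.4, -82.0]]
```

The die top is at (675.6, -70.2) with the right size, within about 1.5 mm of the nest centre. It is untilted, the ram is about 12 mm off its plug, and the handle and lever are back in place.

```bash
python3 -c "
from h import *
print(env.close_job())"
```

```text
the job is handed in; nothing more can be done
None
```

I handed the job in at about 33 s, but no verdict came back: the die was clamped hands-off for over 2 s, the press was released and sprang open, and the last measurements show the die standing in its nest with the ram off it.

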